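# File the cleaned microscope stage inserts in their rack

## Robot

A 6-joint arm with a two-finger parallel gripper is mounted at the origin on the work surface. World frame = base frame: x ahead of the robot, y to its left, z up, the work surface at z = 0. Lengths are in mm, angles in degrees, forces in N, time in s.
With the tool pointing down it reaches from about 300 to 850 mm from the base axis. Payload 4.2 kg.
Tool frame: the origin (TCP) lies at the very end of the fingers, on their centre line; the grasp point (between the pads) lies 19 mm behind it; z points along the fingers, y is the direction in which the jaws open and shut (so a half turn about z gives the same grasp; the last joint's range is limited). The gripper opens to 91 mm and grips with 3 to 60 N. Pads are 32 mm wide; open, the fingers measure 118 mm over their backs; the gripper's body (76 mm by 178 mm) begins 60 mm behind the grasp point.
Start: joints at [63.426, 18.312, 89.639, -0, 72.044, -1.146], TCP at [246.895, 519.313, 213.976] pointing down, gripper open.
Joint ranges: [-177.97, 177.97], [-48.28, 115.42], [12.27, 149.76], [-77.06, 257.06], [2.81, 150.46], [-146.56, 146.56]. Speed limits (degrees/s): [147.25, 147.25, 180, 180, 180, 180].

## Interface

Orientations are given as [roll, pitch, yaw] about the fixed x, y, z axes, in that order (R = Rz(yaw) Ry(pitch) Rx(roll)).
In Python, from workcell import monitor, eyes, job gives the robot as it stands.
- The arm moves only by the tool move_arm, never from a script. Its argument "increments" is a list that holds one entry, the list of rows, each a list of 7 numbers: the opening, from 0 (shut) to 1 (fully open), then the shift along the tool's x, y, z in cm, then the turn, a rotation vector about the tool's x, y, z in rad. In form: [[[jaw, x, y, z, ax, ay, az], ...]]. A call has 1 to 12 rows; each row shifts and turns the pose as measured when the row begins, along the tool's axes as they then stand; what a row does not reach is not made up. A row lasts 1/8 s, in which the tool goes at most 62.5 mm and 10.7 degrees, less where a joint would pass 70% of its speed; a pose out of reach is approached as far as the arm can. A call is refused whole if a number of a shift passes 6.25 or a number of a turn 0.188, either way. A call with a gripper value outside its range is refused whole. The fingers move at their own pace and stop on an object; "force" is the grip in N (left out, the last holds). Time passes only in rows, so rows that do not move let the fingers close. It gives the time, the measured TCP pose, the force and the opening at its end, in the units of the state.
- monitor.state(): the state, without advancing time (a new reading comes with each control period).
- eyes.grab_frame(name): name is "scene" or "side" or "wrist"; returns a dict with "color" (384x512x3 uint8, red, green, blue), "z_map" (384x512 float32, mm along the optical axis (not along the pixel's ray), 0 where there is no reading), "camera_matrix" (3x3 intrinsics, pixels), "dist_coeffs" ([k1, k2, p1, p2, k3] as OpenCV has them; the pictures are not rectified), "rvec" (rotation vector, rad) and "tvec" (3), from world to camera coordinates, as OpenCV has them. Camera axes: x right, y down, z forward; pixel columns grow to the right and rows downward; lengths in mm; the calibration is good to about 2 mm. A picture is of the moment at which its call begins.
- job.job_done(): hands the job in, once; it reports no verdict.
The state is a dict: "time_s": time; "qpos": joint angles; "qvel": joint speeds; "effort": joint torques, N m; "ee_pos": TCP position; "ee_rot": TCP orientation; "force": force on the tool from outside, world axes, zero at the start; "torque": the same for the moment, N m; "gripper_width": finger opening in mm.
Only numpy, scipy, OpenCV 4.12 (cv2) and the standard library are available. Lean on these libraries where they do the work, as an engineer would, in place of code of your own. Each camera call takes 0.05 s, during which the arm holds its last target. There are 200 camera calls.

## Task

The cleaned blue and red stage inserts are leaning in the slanted draining stand, and somebody has put the yellow insert back in the blue slot of the storage rack. Put all three away: stand each one on its long edge, fully down in the upright rack slot that has tabs of its own colour, and set it down on the slot's floor before letting go rather than dropping it. Leave the green insert and everything else on the bench where it is.

Things in the scene. Friction and masses are not known exactly. Their poses are not given: they have to be found in the camera images.
- rack: Fixed grey aluminium rack with white toothed rails, 236 mm (x, along slots) by 214 mm (y), 68 mm high. Four upright slots at y = -75, -25, 25, 75 mm, each 12 mm wide with 4 mm chamfers; slot floor 12 mm above the bench, teeth 45 mm above that floor. Origin: centre of its underside, z up.
- stand: Fixed draining stand: steel tray 184 x 196 mm with white teeth forming two slots along its x, floor centres at y = 15 and -70 mm, 34 mm above the bench, 12 mm wide, 46 mm deep, leaning 30 degrees so that plate tops lean to its +y. Left or right of the robot, the rack on the other side. Origin: on the bench, midway along the slots, z up.
- tab_blue: The blue slot: two blue blocks 34 mm wide, 22 mm high, fixed to the rack at both ends of one slot (which one varies). Origin: on the slot floor, mid-length and mid-width; x along the slot, y across, z up. Blocks begin 94 mm either way along x, so an insert has 14 mm spare at each end. The yellow insert stands in it at the start.
- tab_red: The red slot: two red blocks 34 mm wide, 22 mm high, fixed to the rack at both ends of one slot (which one varies). Origin: on the slot floor, mid-length and mid-width; x along the slot, y across, z up. Blocks begin 94 mm either way along x, so an insert has 14 mm spare at each end. Empty at the start.
- tab_yellow: The yellow slot: two yellow blocks 34 mm wide, 22 mm high, fixed to the rack at both ends of one slot (which one varies). Origin: on the slot floor, mid-length and mid-width; x along the slot, y across, z up. Blocks begin 94 mm either way along x, so an insert has 14 mm spare at each end. Empty at the start.
- tab_green: The green slot: two green blocks 34 mm wide, 22 mm high, fixed to the rack at both ends of one slot (which one varies). Origin: on the slot floor, mid-length and mid-width; x along the slot, y across, z up. Blocks begin 94 mm either way along x, so an insert has 14 mm spare at each end. The green insert stands in it, where it belongs.
- blue_mid (a point): Blue insert: Plate 160 x 110 x 8 mm, about 0.2 kg, with one large rectangular opening. Point: its middle; x along the 160 mm, y through the 8 mm, z up the 110 mm (top edge at z +55 mm). Solid for 27 mm below the top edge: pinch it there. At the start on its long edge in one slot of the stand, leaning 30 degrees sideways, top to the stand's +y; draw it out along its z (lower 46 mm between teeth).
- red_mid (a point): Red insert: Plate 160 x 110 x 8 mm, about 0.2 kg, with two rectangular openings side by side. Point: its middle; x along the 160 mm, y through the 8 mm, z up the 110 mm (top edge at z +55 mm). Solid for 27 mm below the top edge: pinch it there. At the start on its long edge in one slot of the stand, leaning 30 degrees sideways, top to the stand's +y; draw it out along its z (lower 46 mm between teeth).
- yellow_mid (a point): Yellow insert: Plate 160 x 110 x 8 mm, about 0.2 kg, with an eight-sided opening. Point: its middle; x along the 160 mm, y through the 8 mm, z up the 110 mm (top edge at z +55 mm). Solid for 26 mm below the top edge: pinch it there. At the start it stands upright in the blue slot of the rack.
- green_mid (a point): Green insert: Plate 160 x 110 x 8 mm, about 0.2 kg, with a narrow rectangular opening. Point: its middle; x along the 160 mm, y through the 8 mm, z up the 110 mm (top edge at z +55 mm). Solid for 40 mm below the top edge: pinch it there. It stands in its own slot and stays there.
- stock_jar: Bystander: glass jar with a red cap, 60 mm across, 100 mm high, standing between rack and stand; loose. Origin: centre of its underside.
- oil_bottle: Bystander: small amber bottle with a black cap, 32 mm across, 65 mm high, standing between rack and stand; loose. Origin: centre of its underside.
- wash_bottle: Bystander: white bottle with a blue cap, 56 mm across, 120 mm high, towards the bench's far edge; loose. Origin: centre of its underside.
- slide_box: Bystander: flat blue box 95 x 175 x 33 mm, towards the far edge; loose. Origin: centre of its underside.
- culture_dish: Bystander: clear lidded dish, 92 mm across, 16 mm high, towards the far edge; loose. Origin: centre of its underside.
- tissue_pack: Bystander: pale green pack of lens tissue 75 x 105 x 18 mm, just in front of the robot; loose. Origin: centre of its underside.
Things that resemble listed ones, but are neither listed nor needed, are in the scene too. Leave any pink look-alike of the part that bears blue_mid alone. Of the things that look like the part that bears green_mid, the larger one is meant.

How it is judged:
By the outcome, as a careful person would: the job done as asked, in the order asked, and still so for the second after the job is handed in, with the robot touching nothing.
It also fails if it takes over 72 s, if anything falls off the work surface, if the arm or the gripper's body presses on something with over 40 N, if the wrist force passes 120 N, or if a joint passes its speed limit or range.

## Working session

There is one attempt and no reset: what is moved stays moved. The work goes in short steps, Python scripts to look and compute and a tool call to move; the robot and the scene stay as the last step left them, time stands still between calls to the robot, and variables do not carry over. Pictures are saved under pics/ and viewed, about 8 in all and at most 12, crops included, and the job is handed in when it is done.

Besides the shell and the picture viewer there is one more tool, called as name([rows], argument=value, ...), one row to a line, values as JSON. move_arm: Moves the arm, as the interface text tells. Its arguments: {"type":"object","properties":{"increments":{"type":"array"},"force":{"type":"number"}},"required":["increments"]}

```bash
mkdir -p pics; ls; python3 - <<'E'
from workcell import monitor, eyes, job
import cv2,pickle
print(monitor.state())
d={}
for n in("scene","side","wrist"):
    f=eyes.grab_frame(n);d[n]=f
    print(n,f["camera_matrix"].round(1).tolist(),f["dist_coeffs"],f["rvec"],f["tvec"])
    cv2.imwrite(f"pics/{n}0.png",cv2.cvtColor(f["color"],cv2.COLOR_RGB2BGR))
pickle.dump(d,open("f0.pkl","wb"))
E
```

```text
pics
{'time_s': 0.0, 'qpos': array([ 6.34283467e+01,  1.83505584e+01,  8.97075550e+01,  1.27187682e-03,
        7.20404169e+01, -1.14636744e+00]), 'qvel': array([0.02034684, 0.00180849, 0.0469154 , 0.03907289, 0.04009022,
       0.02693256]), 'effort': array([-1.49575466e-03, -4.12470174e+01, -2.31973028e+01,  7.26571237e-02,
        4.58017015e-02, -1.49654884e-04]), 'ee_pos': array([246.64137575, 518.86538668, 213.1233211 ]), 'ee_rot': array([-1.79901514e+02, -3.18023560e-03,  1.54574318e+02]), 'force': array([-0.53981504, -0.97062289,  0.81152906]), 'torque': array([-0.02864994, -0.06798003, -0.03414889]), 'gripper_width': 91.35134971201005}
scene [[374.6, 0.0, 251.2], [0.0, 374.6, 184.1], [0.0, 0.0, 1.0]] [-0.01457071  0.          0.          0.          0.        ] [ 2.2708022   0.90799911 -0.3338442 ] [-436.30539558 -258.7664574  1534.80695598]
side [[444.4, 0.0, 252.3], [0.0, 444.4, 191.3], [0.0, 0.0, 1.0]] [-0.17607523  0.          0.          0.          0.        ] [ 2.15735331 -0.11086588  0.06905481] [-577.89302048   92.71533832 1560.7703778 ]
wrist [[270.1, 0.0, 257.0], [0.0, 270.1, 189.7], [0.0, 0.0, 1.0]] [-0.03867614  0.          0.          0.          0.        ] [-2.47906924 -1.56591082 -0.18720915] [-574.23167764  -27.98510608  389.23268123]
```

```bash
python3 - <<'E'
import cv2,numpy as np
a=cv2.imread("pics/scene0.png");b=cv2.imread("pics/side0.png")
cv2.imwrite("pics/a.png",cv2.resize(a,(800,600),interpolation=cv2.INTER_CUBIC))
cv2.imwrite("pics/b.png",cv2.resize(b,(800,600),interpolation=cv2.INTER_CUBIC))
E
```

```text
(no output)
```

View pics/a.png

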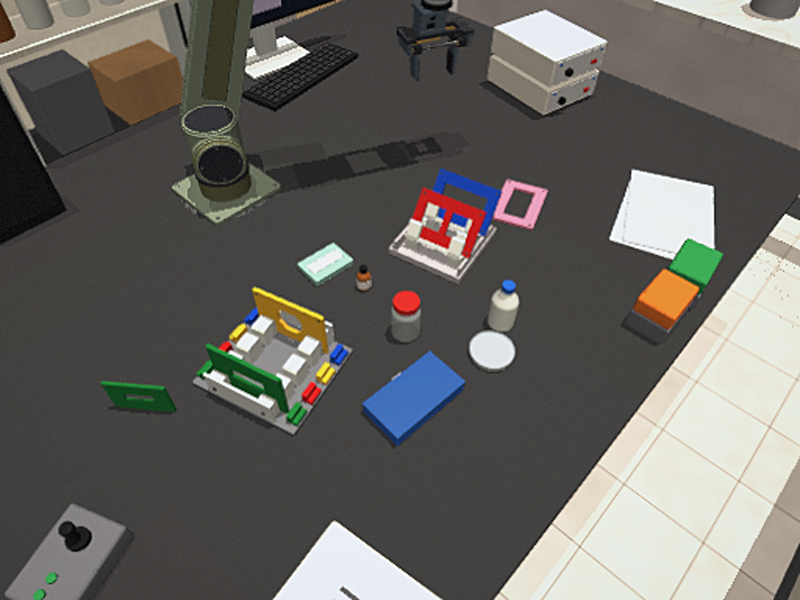

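View pics/b.png

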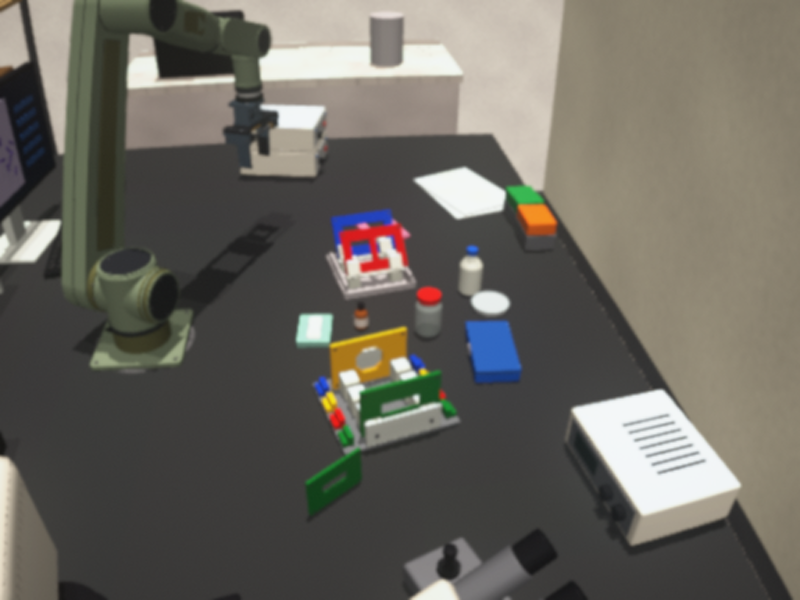

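The scene view (800 px scale) shows:
- **Rack:** around (275,360). The slots run from blue (yellow insert standing in it, 290,315) through yellow and red to green (green insert in it, 245,375).
- **Stand:** around (445,240), with red in front and blue behind.
- **Look-alikes:** a pink frame lying flat at (520,205), and a smaller green plate at (138,397). Both stay where they are.

Next I measure.

```bash
cat > h.py <<'E'
import numpy as np,cv2
from scipy.spatial.transform import Rotation as R
def hsv(f): return cv2.cvtColor(f["color"],cv2.COLOR_RGB2HSV)
H={"blue":(105,125),"red":None,"yellow":(18,30),"green":(50,75),"pink":(150,178)}
def mask(f,c,s=150,v=60):
    h=hsv(f);a=h[...,0].astype(int)
    m=((a<6)|(a>174)) if c=="red" else (a>=H[c][0])&(a<=H[c][1])
    return (m&(h[...,1]>s)&(h[...,2]>v)).astype(np.uint8)
def ray(f,px):
    K=f["camera_matrix"];M=cv2.Rodrigues(np.array(f["rvec"]))[0];t=np.array(f["tvec"]).ravel()
    u=cv2.undistortPoints(np.float64(px).reshape(-1,1,2),K,np.array(f["dist_coeffs"])).reshape(-1,2)
    d=np.c_[u,np.ones(len(u))]
    return -M.T@t,d@M        # camera centre, world dirs (unit optical depth)
def cloud(f,m):
    v,u=np.nonzero(m&(f["z_map"]>0));o,d=ray(f,np.c_[u,v]);return o+d*f["z_map"][v,u][:,None],np.c_[u,v]
def onplane(f,px,n,c):
    o,d=ray(f,px);return o+d*(((c-o)@n)/(d@n))[:,None]
def comps(m,amin=15):
    n,l,s,c=cv2.connectedComponentsWithStats(m,connectivity=8)
    return [(l==i) for i in range(1,n) if s[i,4]>=amin]
E
python3 - <<'E'
import pickle,numpy as np
from h import *
d=pickle.load(open("f0.pkl","rb"))
for n in("scene","side"):
    f=d[n]
    for c in("yellow","blue","red","green"):
        for k in comps(mask(f,c),12):
            P,px=cloud(f,k.astype(bool))
            if len(P)<10: continue
            m=np.median(P,0)
            if not(0<m[0]<900 and -700<m[1]<700): continue
            w,V=np.linalg.eigh(np.cov((P-m).T))
            print(n,c,k.sum(),"px",np.median(px,0).astype(int),"med",m.round(0),"lo",np.percentile(P,2,0).round(0),"hi",np.percentile(P,98,0).round(0),"nrm",V[:,0].round(2),"rms",round(w[0]**.5,1))
E
```

```text
scene yellow 17 px [272  25] med [253. 480. 322.] lo [244. 455. 319.] hi [268. 507. 326.] nrm [-0.49  0.21  0.85] rms 1.3
scene yellow 750 px [186 202] med [ 505. -197.   89.] lo [ 427. -220.    1.] hi [ 584. -145.  124.] nrm [-0.19  0.96  0.2 ] rms 13.5
scene yellow 67 px [152 213] med [ 428. -274.   31.] lo [ 391. -290.   -2.] hi [ 437. -246.   38.] nrm [ 0.67  0.21 -0.71] rms 4.0
scene yellow 96 px [208 239] med [ 626. -217.   27.] lo [ 610. -233.   17.] hi [ 637. -200.   37.] nrm [0.62 0.17 0.77] rms 5.2
scene blue 471 px [303 120] med [543. 328. 111.] lo [454. 294.  42.] hi [613. 354. 128.] nrm [-0.05  0.95 -0.29] rms 18.2
scene blue 17 px [282 136] med [498. 275.  50.] lo [493. 271.  41.] hi [507. 282.  57.] nrm [ 0.25  0.83 -0.49] rms 3.1
scene blue 51 px [293 141] med [547. 285.  49.] lo [531. 276.  39.] hi [563. 295.  58.] nrm [ 0.1  -0.71 -0.7 ] rms 5.8
scene blue 62 px [325 183] med [785. 136. 119.] lo [721. 125.   0.] hi [797. 249. 122.] nrm [ 0.86 -0.05 -0.51] rms 5.7
scene blue 53 px [161 203] med [ 414. -228.   30.] lo [ 381. -242.   -1.] hi [ 423. -212.   39.] nrm [ 0
[... 2339 characters left out ...]
48.  -2.] hi [707. 159. 102.] nrm [0.07 0.45 0.89] rms 8.4
side red 85 px [215 268] med [ 435. -327.   24.] lo [ 422. -339.   12.] hi [ 446. -306.   37.] nrm [ 0.76  0.23 -0.61] rms 3.5
side green 305 px [270 247] med [ 597. -333.  108.] lo [ 496. -361.   65.] hi [ 625. -322.  123.] nrm [-0.27  0.96 -0.02] rms 2.2
side green 49 px [286 261] med [ 651. -323.   32.] lo [ 643. -333.   16.] hi [ 663. -299.   37.] nrm [0.81 0.15 0.57] rms 4.2
side green 64 px [221 279] med [ 450. -375.   26.] lo [ 439. -388.   18.] hi [ 459. -356.   37.] nrm [ 0.78  0.25 -0.57] rms 2.9
side green 574 px [213 307] med [ 422. -498.   52.] lo [ 382. -532.    7.] hi [ 467. -464.   81.] nrm [-0.62  0.78 -0.  ] rms 3.1
```

```bash
cat > fit.py <<'E'
from h import *
def plate(f,m,box,lean):
    """plane by trimmed fit; returns top-edge middle, long dir, up dir, normal"""
    P,px=cloud(f,m.astype(bool)); k=np.all((P>box[0])&(P<box[1]),1);P=P[k]
    rng=np.random.default_rng(0);best=None
    for _ in range(300):
        a=P[rng.choice(len(P),3,False)];n=np.cross(a[1]-a[0],a[2]-a[0]);L=np.linalg.norm(n)
        if L<200: continue
        n/=L
        if abs(abs(n[2])-np.sin(np.radians(lean)))>.12: continue
        q=np.abs((P-a[0])@n)<2.5
        if best is None or q.sum()>best.sum(): best=q
    Q=P[best];c=Q.mean(0);n=np.linalg.svd(Q-c)[2][2]
    if n[1]<0:n=-n
    up=np.array([0,0,1])-n*n[2];up/=np.linalg.norm(up);x=np.cross(n,up)
    xs,zs=(Q-c)@x,(Q-c)@up
    return c,n,up,x,xs,zs,Q
E
python3 - <<'E'
import pickle
from fit import *
d=pickle.load(open("f0.pkl","rb"))
B={"yellow":([400,-240,50],[620,-140,135],0),"blue":([430,250,30],[640,380,140],30),"red":([440,170,30],[660,300,140],30),"green":([420,-400,40],[660,-290,140],0)}
for c,(lo,hi,l) in B.items():
  for n in("scene","side"):
    f=d[n];r=plate(f,mask(f,c,130,50),(np.array(lo),np.array(hi)),l)
    cc,nn,up,x,xs,zs,Q=r
    a,b=np.percentile(xs,[1,99]);t=np.percentile(zs,99)
    top=cc+x*(a+b)/2+up*t
    print(c,n,len(Q),"n",nn.round(3),"lean",np.degrees(np.arcsin(nn[2])).round(1),"yaw",np.degrees(np.arctan2(x[1],x[0])).round(1),"len",(b-a).round(0),"topmid",top.round(1), "zspan",np.ptp(zs).round(0))
for c in("blue","yellow","red","green"):
  for n in("scene","side"):
    f=d[n];P,_=cloud(f,mask(f,c).astype(bool));P=P[(P[:,2]>32)&(P[:,2]<40)]
    for lo,hi in(([395,-400],[470,-200]),([590,-350],[680,-140])):
        q=P[np.all((P[:,:2]>lo)&(P[:,:2]<hi),1)]
        print(n,c,len(q),q.mean(0).round(1) if len(q) else "")
# stand teeth/rack teeth white heights
E
```

```text
yellow scene 490 n [-0.274  0.962  0.   ] lean 0.0 yaw 15.9 len 159.0 topmid [ 508.8 -199.3  124.5] zspan 75.0
yellow side 505 n [-0.269  0.963 -0.014] lean -0.8 yaw 15.6 len 158.0 topmid [ 506.8 -201.5  123.2] zspan 74.0
blue scene 317 n [-0.165  0.801 -0.575] lean -35.1 yaw 11.6 len 157.0 topmid [527.7 338.8 127.5] zspan 110.0
blue side 157 n [-0.155  0.794 -0.589] lean -36.1 yaw 11.0 len 151.0 topmid [524.4 335.8 126.7] zspan 107.0
red scene 478 n [-0.16   0.8   -0.579] lean -35.4 yaw 11.3 len 157.0 topmid [546.2 255.5 127.2] zspan 110.0
red side 277 n [-0.178  0.779 -0.601] lean -36.9 yaw 12.9 len 158.0 topmid [546.1 254.1 125.4] zspan 108.0
green scene 528 n [-0.274  0.962 -0.005] lean -0.3 yaw 15.9 len 158.0 topmid [ 557.2 -341.5  124.8] zspan 86.0
green side 485 n [-0.27   0.963  0.022] lean 1.3 yaw 15.7 len 149.0 topmid [ 555.7 -345.2  123. ] zspan 68.0
scene blue 22 [ 415.1 -226.4   35.3]
scene blue 34 [ 606.9 -169.    34.7]
side blue 12 [ 410.7 -221.8   33.3]
side blue 17 [ 606.3 -172.7   34.4]
scene yellow 31 [ 428.5 -271.3   34.8]
scene yellow 34 [ 621.3 -217.3   34.5]
side yellow 29 [ 429.3 -260.1   34.1]
side yellow 7 [ 618.3 -212.7   34.3]
scene red 16 [ 440.3 -311.7   35.1]
scene red 38 [ 634.4 -265.8   34.6]
side red 27 [ 440.5 -322.5   34.4]
side red 0 
scene green 23 [ 454.1 -368.2   34.7]
scene green 43 [ 644.9 -313.6   35.1]
side green 19 [ 454.1 -373.    34.5]
side green 24 [ 649.5 -321.2   34.9]
```

```bash
cat > plan.py <<'E'
from h import *
from workcell import monitor
def rot(e): return R.from_euler("xyz",e,degrees=True)
def frame(yd,zd):  # tool y, z dirs -> rotation
    z=np.array(zd,float)/np.linalg.norm(zd);y=np.array(yd,float);y-=z*(y@z);y/=np.linalg.norm(y)
    return R.from_matrix(np.c_[np.cross(y,z),y,z])
def plan(p,q,tgt,n=None,jaw=1,mm=58,dg=10):
    """rows from pose p,q through tgt=(p1,q1)"""
    p1,q1=tgt;p1=np.array(p1,float);rv=(q.inv()*q1).as_rotvec()
    n=n or max(1,int(np.ceil(max(np.linalg.norm(p1-p)/mm,np.degrees(np.linalg.norm(rv))/dg))))
    s=(p1-p)/n/10
    for i in range(n):
        qi=q*R.from_rotvec(rv*i/n)
        print([jaw]+[round(v,2)+0. for v in qi.inv().apply(s)]+[round(v,3)+0. for v in rv/n])
    return p1,q1
def now():
    s=monitor.state();return s["ee_pos"],rot(s["ee_rot"])
YR=np.array([-.275,.961,0]);XR=np.array([.961,.275,0]);DN=[0,0,-1]
QR=frame(-YR,DN)     # rack grasp, yaw ~16
E
python3 - <<'E'
from plan import *
import pickle
f=pickle.load(open("f0.pkl","rb"))["wrist"]
p,q=now();o,d=ray(f,[[257,190]])
print("cam in tool",q.inv().apply(o-p).round(0),"axis",q.inv().apply(d[0]).round(2))
print("A");plan(p,q,([506,-196,230],QR))
print("B");plan(p,q,([506,-196,230],frame(YR,DN)))
E
```

```text
cam in tool [  65.   -0. -171.] axis [-0.24 -0.    0.97]
A
[1, np.float64(-3.87), np.float64(-3.82), np.float64(-0.11), np.float64(0.0), np.float64(0.0), np.float64(0.173)]
[1, np.float64(-4.46), np.float64(-3.1), np.float64(-0.11), np.float64(0.0), np.float64(0.0), np.float64(0.173)]
[1, np.float64(-4.93), np.float64(-2.28), np.float64(-0.12), np.float64(0.0), np.float64(0.0), np.float64(0.173)]
[1, np.float64(-5.25), np.float64(-1.4), np.float64(-0.12), np.float64(0.0), np.float64(0.0), np.float64(0.173)]
[1, np.float64(-5.41), np.float64(-0.48), np.float64(-0.12), np.float64(0.0), np.float64(0.0), np.float64(0.173)]
[1, np.float64(-5.41), np.float64(0.46), np.float64(-0.12), np.float64(0.0), np.float64(0.0), np.float64(0.173)]
[1, np.float64(-5.25), np.float64(1.38), np.float64(-0.12), np.float64(0.0), np.float64(0.0), np.float64(0.173)]
[1, np.float64(-4.94), np.float64(2.27), np.float64(-0.12), np.float64(0.0), np.float64(0.0), np.float64(0.173)]
[1, np.float64(-4.47), np.float64(3.08), np.float64(-0.12), np.float64(0.0), np.float64(0.0), np.float64(0.173)]
[1, np.float64(-3.88)
[... 1450 characters left out ...]
64(-0.052)]
[1, np.float64(-2.01), np.float64(-5.05), np.float64(-0.12), np.float64(0.0), np.float64(0.0), np.float64(-0.052)]
[1, np.float64(-1.75), np.float64(-5.14), np.float64(-0.12), np.float64(0.0), np.float64(0.0), np.float64(-0.052)]
[1, np.float64(-1.48), np.float64(-5.23), np.float64(-0.12), np.float64(0.0), np.float64(0.0), np.float64(-0.052)]
[1, np.float64(-1.21), np.float64(-5.3), np.float64(-0.12), np.float64(0.0), np.float64(0.0), np.float64(-0.052)]
[1, np.float64(-0.93), np.float64(-5.35), np.float64(-0.12), np.float64(0.0), np.float64(0.0), np.float64(-0.052)]
[1, np.float64(-0.65), np.float64(-5.39), np.float64(-0.12), np.float64(0.0), np.float64(0.0), np.float64(-0.052)]
```

move_arm([
  [[0.5, -3.87, -3.82, -0.1, 0, 0, 0.173], [0.5, -4.46, -3.1, -0.1, 0, 0, 0.173], [0.5, -4.93, -2.28, -0.1, 0, 0, 0.173], [0.5, -5.25, -1.4, -0.1, 0, 0, 0.173], [0.5, -5.41, -0.48, -0.1, 0, 0, 0.173], [0.5, -5.41, 0.46, -0.1, 0, 0, 0.173], [0.5, -5.25, 1.38, -0.1, 0, 0, 0.173], [0.5, -4.94, 2.27, -0.1, 0, 0, 0.173], [0.5, -4.47, 3.08, -0.1, 0, 0, 0.173], [0.5, -3.88, 3.8, -0.1, 0, 0, 0.173], [0.5, -3.17, 4.41, -0.1, 0, 0, 0.173], [0.5, -2.36, 4.89, -0.1, 0, 0, 0.173]],
])

```text
time_s: 1.65
ee_pos: [454.5, -116.3, 224.7]
ee_rot: [179.9, -0.0, 32.1]
force: [0.9, 0.2, -0.3]
gripper_width: 45.6
```

```bash
sed -i 's/round(v,2)+0\./float(round(v,2))/;s/round(v,3)+0\./float(round(v,3))/' plan.py; python3 - <<'E'
from plan import *
s=monitor.state();print(s["time_s"],s["ee_pos"].round(1),s["ee_rot"].round(1),s["qpos"].round(0),s["force"].round(1))
p,q=now();plan(p,q,([506,-196,190],QR),jaw=.5)
E
```

```text
1.65 [ 454.5 -116.3  224.7] [179.9  -0.   32.1] [-16.   8. 102.  -0.  70.  42.] [ 0.9  0.2 -0.3]
[0.5, 0.06, 4.74, 1.75, 0.001, -0.0, 0.141]
[0.5, 0.73, 4.69, 1.74, 0.001, -0.0, 0.141]
```

move_arm([
  [[0.5, 0.06, 4.74, 1.75, 0, 0, 0.141], [0.5, 0.73, 4.69, 1.74, 0, 0, 0.141], [0.5, 0, 0, 0, 0, 0, 0]],
])

```text
time_s: 2.02
ee_pos: [507.3, -202.7, 188.5]
ee_rot: [179.9, -0.1, 15.0]
force: [0.3, 0.4, -0.4]
gripper_width: 45.4
```

```bash
cat > look.py <<'E'
import sys,pickle
from fit import *
from workcell import eyes,monitor
def snap(n,name):
    f=eyes.grab_frame(n);pickle.dump(f,open(name+".pkl","wb"))
    cv2.imwrite(f"pics/{name}.png",cv2.cvtColor(f["color"],cv2.COLOR_RGB2BGR));return f
def tops(f,c,zlo,zhi,lo,hi):
    P,_=cloud(f,mask(f,c,120,50).astype(bool))
    return P[(P[:,2]>zlo)&(P[:,2]<zhi)&np.all((P[:,:2]>lo)&(P[:,:2]<hi),1)]
E
python3 - <<'E'
from look import *
from plan import *
s=monitor.state();print(s["time_s"],s["ee_pos"].round(1),s["ee_rot"].round(1),s["qpos"].round(0))
f=snap("wrist","w1")
for c in("yellow","blue","green","red"):
    for k in comps(mask(f,c,120,50),30):
        P,px=cloud(f,k.astype(bool))
        if len(P)<20: continue
        t=np.percentile(P[:,2],97);T=P[P[:,2]>t-4]
        print(c,len(P),np.median(px,0),"ztop",t.round(1),"n",[(T@YR).min().round(1),np.median(T@YR).round(1),(T@YR).max().round(1)],"x",[(T@XR).min().round(1),(T@XR).max().round(1)])
E
```

```text
2.025 [ 507.3 -202.7  188.5] [ 1.799e+02 -1.000e-01  1.500e+01] [-23.  17.  96.  -0.  67.  52.]
yellow 559 [292.  86.] ztop 35.2 n [np.float64(-394.9), np.float64(-377.5), np.float64(-361.3)] x [np.float64(531.0), np.float64(542.5)]
yellow 1132 [249. 171.] ztop 123.3 n [np.float64(-334.7), np.float64(-329.2), np.float64(-325.0)] x [np.float64(401.3), np.float64(512.8)]
yellow 367 [172. 248.] ztop 288.8 n [np.float64(-311.0), np.float64(-310.2), np.float64(-309.0)] x [np.float64(456.5), np.float64(469.8)]
yellow 395 [343. 247.] ztop 288.8 n [np.float64(-362.4), np.float64(-361.1), np.float64(-360.4)] x [np.float64(455.6), np.float64(469.1)]
yellow 175 [251. 267.] ztop 123.2 n [np.float64(-332.5), np.float64(-328.6), np.float64(-325.2)] x [np.float64(353.7), np.float64(374.1)]
yellow 3206 [312. 286.] ztop 298.4 n [np.float64(-383.4), np.float64(-346.1), np.float64(-308.9)] x [np.float64(455.4), np.float64(459.3)]
blue 525 [250.  87.] ztop 35.3 n [np.float64(-344.3), np.float64(-328.2), np.float64(-313.2)] x [np.float64(530.7), np.float64(542.8)]
green 552 [376.5  86. ] ztop 35.1 n [np.float64(-494.4), np.float64(-477.5), np.float64(-461.1)] x [np.float64(530.3), np.float64(542.7)]
green 4753 [401. 154.] ztop 122.7 n [np.float64(-483.5), np.float64(-477.7), np.float64(-382.8)] x [np.float64(409.7), np.float64(521.1)]
green 505 [435. 270.] ztop 61.8 n [np.float64(-573.2), np.float64(-568.3), np.float64(-565.5)] x [np.float64(311.2), np.float64(328.6)]
red 682 [105.   6.] ztop 101.2 n [np.float64(-220.0), np.float64(-200.6), np.float64(-179.1)] x [np.float64(598.5), np.float64(609.6)]
red 602 [334.  86.] ztop 35.0 n [np.float64(-444.5), np.float64(-427.7), np.float64(-411.6)] x [np.float64(530.7), np.float64(543.1)]
```

View pics/w1.png

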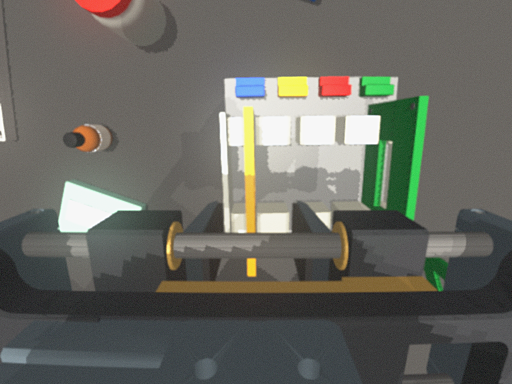

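The wrist view shows:
- **Tabs:** blue (250,87), yellow (292,86), red (334,86), green (377,86), spaced 50 mm apart. Tops are at z 35, as expected.
- **Yellow plate:** along column 250, top at z about 123, centre line at n = -329.

I descend onto yellow.

```bash
python3 - <<'E'
from plan import *
p,q=now();g=433*XR-329*YR
p,q=plan(p,q,(g+[0,0,150],QR),n=2,jaw=.5)
print();plan(p,q,(g+[0,0,90],QR),n=3,jaw=.5)
E
```

```text
[0.5, 0.05, -0.21, 1.96, 0.001, -0.001, -0.007]
[0.5, 0.05, -0.21, 1.96, 0.001, -0.001, -0.007]

[0.5, 0.0, 0.0, 2.0, 0.0, 0.0, 0.0]
[0.5, 0.0, 0.0, 2.0, 0.0, 0.0, 0.0]
[0.5, 0.0, 0.0, 2.0, 0.0, 0.0, 0.0]
```

move_arm([
  [[0.5, 0.05, -0.21, 1.95, 0, 0, -0.007], [0.5, 0.05, -0.21, 1.95, 0, 0, -0.007], [0.5, 0, 0, 2, 0, 0, 0], [0.5, 0, 0, 2, 0, 0, 0], [0.5, 0, 0, 1.5, 0, 0, 0], [0.5, 0, 0, 0, 0, 0, 0]],
], force=30)

```text
time_s: 2.82
ee_pos: [504.7, -190.7, 96.4]
ee_rot: [179.9, -0.3, 16.5]
force: [0.4, -0.6, -1.0]
gripper_width: 45.8
```

```bash
cat > st.py <<'E'
from plan import *
s=monitor.state();p=s["ee_pos"];print(s["time_s"],p.round(1),s["ee_rot"].round(1),"n",(p@YR).round(1),"x",(p@XR).round(1),"F",s["force"].round(1),"w",s["gripper_width"].round(1),"q",s["qpos"].round(0))
E
python3 st.py
```

```text
Traceback (most recent call last):
  File "st.py", line 2, in <module>
    s=monitor.state();p=s["ee_pos"];print(s["time_s"],p.round(1),s["ee_rot"].round(1),"n",(p@YR).round(1),"x",(p@XR).round(1),"F",s["force"].round(1),"w",s["gripper_width"].round(1),"q",s["qpos"].round(0))
                                                                                                                                                          ^^^^^^^^^^^^^^^^^^^^^^^^
AttributeError: 'float' object has no attribute 'round'
```

```bash
sed -i 's/s\["gripper_width"\].round(1)/round(float(s["gripper_width"]),1)/' st.py; python3 st.py;python3 st.py; python3 - <<'E'
from plan import *
p,q=now();g=433*XR-329*YR
plan(p,q,(g+[0,0,90],QR),n=2,jaw=.5)
E
```

```text
2.825 [ 504.7 -190.7   96.4] [179.9  -0.3  16.5] n -322.1 x 432.6 F [ 0.4 -0.6 -1. ] w 45.8 q [-22.  21. 104.   0.  55.  51.]
2.825 [ 504.7 -190.7   96.4] [179.9  -0.3  16.5] n -322.1 x 432.6 F [ 0.4 -0.6 -1. ] w 45.8 q [-22.  21. 104.   0.  55.  51.]
[0.5, -0.0, 0.33, 0.32, 0.001, -0.002, 0.005]
[0.5, -0.0, 0.33, 0.32, 0.001, -0.002, 0.005]
```

move_arm([
  [[0.5, 0, 0.66, 0.6, 0, 0, 0.01], [0.5, 0, 0, 0, 0, 0, 0]],
])

```text
time_s: 3.08
ee_pos: [507.6, -197.4, 91.5]
ee_rot: [179.8, -0.4, 16.0]
force: [-0.2, -0.3, 1.0]
gripper_width: 45.5
```

```bash
python3 st.py
```

```text
3.075 [ 507.6 -197.4   91.5] [179.8  -0.4  16. ] n -329.3 x 433.5 F [-0.2 -0.3  1. ] w 45.5 q [-23.  22. 104.   0.  54.  51.]
```

move_arm([
  [[0.5, 0, 0, 0, 0, 0, 0], [0.5, 0, 0, 0, 0, 0, 0]],
])

```text
time_s: 3.32
ee_pos: [508.1, -197.9, 92.3]
ee_rot: [179.7, -0.5, 16.0]
force: [-0.3, -0.7, -0.7]
gripper_width: 45.6
```

```bash
python3 st.py
```

```text
3.325 [ 508.1 -197.9   92.3] [179.7  -0.5  16. ] n -329.9 x 433.9 F [-0.3 -0.7 -0.7] w 45.6 q [-23.  22. 104.   0.  54.  51.]
```

move_arm([
  [[0.5, 0, -0.05, 0.3, 0, 0, 0], [0, 0, 0, 0, 0, 0, 0], [0, 0, 0, 0, 0, 0, 0], [0, 0, 0, 0, 0, 0, 0], [0, 0, 0, 0, 0, 0, 0]],
], force=30)

```text
time_s: 3.95
ee_pos: [508.1, -197.4, 89.3]
ee_rot: [179.7, -0.5, 16.0]
force: [-0.3, 0.0, -0.3]
gripper_width: 8.3
```

```bash
python3 st.py
```

```text
3.95 [ 508.1 -197.4   89.3] [179.7  -0.5  16. ] n -329.4 x 434.0 F [-0.3  0.  -0.3] w 8.3 q [-22.  22. 104.   0.  54.  51.]
```

move_arm([
  [[0, 0, 0, -1, 0, 0, 0], [0, 0, 0, -2, 0, 0, 0], [0, 0, 0, -2.5, 0, 0, 0], [0, 0, 0, -1.5, 0, 0, 0], [0, 0, 0, -0.5, 0, 0, 0], [0, 0, 0, 0, 0, 0, 0]],
])

```text
time_s: 4.7
ee_pos: [506.3, -196.8, 167.2]
ee_rot: [179.8, -0.3, 16.0]
force: [0.2, 0.3, -1.7]
gripper_width: 7.8
```

```bash
python3 st.py; cat > go.py <<'E'
import sys
from plan import *
x,n,z,k=map(float,sys.argv[1:5]);p,q=now()
plan(p,q,(x*XR+n*YR+np.array([0,0,z]),QR),n=int(k),jaw=float(sys.argv[5]) if len(sys.argv)>5 else 0)
E
python3 go.py 435 -378.2 165 3
```

```text
4.7 [ 506.3 -196.8  167.2] [179.8  -0.3  16. ] n -328.4 x 432.4 F [ 0.2  0.3 -1.7] w 7.8 q [-23.  17.  98.   0.  64.  51.]
[0, 0.07, 1.65, 0.08, 0.001, -0.002, -0.0]
[0, 0.07, 1.65, 0.08, 0.001, -0.002, -0.0]
[0, 0.07, 1.65, 0.07, 0.001, -0.002, -0.0]
```

move_arm([
  [[0, 0.07, 1.5, 0.1, 0, 0, 0], [0, 0.1, 2.2, 0.1, 0, 0, 0], [0, 0.1, 1, 0, 0, -0.003, 0], [0, 0, 0.2, 0, 0, 0, 0], [0, 0, 0, 0, 0, 0, 0]],
])

```text
time_s: 5.32
ee_pos: [522.7, -247.3, 162.5]
ee_rot: [180.0, 0.0, 15.9]
force: [-0.8, 0.5, -1.8]
gripper_width: 7.7
```

```bash
python3 st.py;python3 go.py 435 -378.2 165 1; python3 - <<'E'
from look import *
from plan import *
f=snap("wrist","w2")
P=tops(f,"yellow",110,130,[380,-330],[620,-150])
x=P@XR;n=P@YR
for a,b in((350,420),(420,480),(480,530)):
    k=(x>a)&(x<b)
    if k.sum()>5: print(a,b,k.sum(),n[k].min().round(1),np.median(n[k]).round(1),n[k].max().round(1),P[k,2].max().round(1))
P=tops(f,"yellow",170,215,[380,-330],[620,-150]);x=P@XR;n=P@YR
for a,b in((350,390),(390,430),(430,480),(480,530)):
    k=(x>a)&(x<b)&(P[:,2]>P[:,2].max()-12)
    if k.sum()>5: print("held",a,b,k.sum(),n[k].min().round(1),np.median(n[k]).round(1),n[k].max().round(1),P[k,2].max().round(1))
print(x.min() if len(x) else "",x.max() if len(x) else "")
for c in("blue","yellow","red"):
  P=tops(f,c,31,39,[560,-330],[660,-150]);
  if len(P): print(c,(P@YR).min().round(1),(P@YR).max().round(1))
E
```

```text
5.325 [ 522.7 -247.3  162.5] [180.    0.   15.9] n -381.4 x 434.3 F [-0.8  0.5 -1.8] w 7.7 q [-26.  21.  94.  -0.  66.  48.]
[0, 0.03, -0.35, -0.25, 0.001, 0.001, -0.001]
held 390 430 34 -386.1 -382.4 -378.6 207.1
held 430 480 25 -386.6 -378.6 -378.2 211.4
413.6490198860681 514.4840529200048
blue -345.9 -312.9
yellow -395.3 -362.4
red -445.1 -411.2
```

View pics/w2.png

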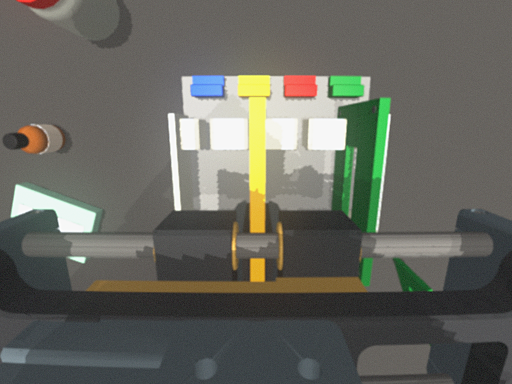

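The picture shows the held yellow plate (column 258) pointing at the yellow tab (254,86). It is about 3 mm too far towards red, so I correct that and lower.

move_arm([
  [[0, 0, -0.3, 0, 0, 0, 0], [0, 0, 0, 0.3, 0, 0, 0], [0, 0, 0, 0.3, 0, 0, 0]],
])

```text
time_s: 5.75
ee_pos: [521.6, -243.0, 156.6]
ee_rot: [180.0, 0.0, 16.0]
force: [1.3, 0.2, -2.5]
gripper_width: 7.7
```

```bash
python3 st.py;python3 go.py 435 -378.5 90 5
```

```text
5.75 [ 521.6 -243.   156.6] [180.   0.  16.] n -377.0 x 434.4 F [ 1.3  0.2 -2.5] w 7.7 q [-26.  21.  95.  -0.  65.  48.]
[0, 0.0, 0.02, 1.33, 0.0, 0.0, -0.0]
[0, 0.0, 0.02, 1.33, 0.0, 0.0, -0.0]
[0, 0.0, 0.02, 1.33, 0.0, 0.0, -0.0]
[0, 0.0, 0.02, 1.33, 0.0, 0.0, -0.0]
[0, 0.0, 0.02, 1.33, 0.0, 0.0, -0.0]
```

move_arm([
  [[0, 0, 0.1, 1.2, 0, 0, 0], [0, 0, 0, 1.3, 0, 0, 0], [0, 0, 0, 1.3, 0, 0, 0], [0, 0, 0, 1, 0, 0, 0], [0, 0, 0, 0.5, 0, 0, 0]],
])

```text
time_s: 6.38
ee_pos: [521.2, -243.6, 98.9]
ee_rot: [-180.0, 0.1, 16.0]
force: [0.3, -0.4, -2.0]
gripper_width: 7.4
```

```bash
python3 st.py
```

```text
6.375 [ 521.2 -243.6   98.9] [-1.8e+02  1.0e-01  1.6e+01] n -377.4 x 433.9 F [ 0.3 -0.4 -2. ] w 7.4 q [-26.  24.  99.  -0.  57.  48.]
```

move_arm([
  [[0, 0, 0, 0.3, 0, 0, 0], [0, 0, 0, 0.3, 0, 0, 0], [0, 0, 0, 0.2, 0, 0, 0]],
])

```text
time_s: 6.75
ee_pos: [521.6, -243.8, 90.6]
ee_rot: [-180.0, 0.1, 16.0]
force: [-0.2, 0.1, -1.7]
gripper_width: 8.0
```

move_arm([
  [[0, 0, 0, 0.1, 0, 0, 0], [0, 0, 0, 0.1, 0, 0, 0]],
])

```text
time_s: 7.0
ee_pos: [521.5, -244.0, 89.8]
ee_rot: [180.0, 0.1, 16.0]
force: [-3.4, 0.5, 6.8]
gripper_width: 7.9
```

move_arm([
  [[0.3, 0, 0, 0, 0, 0, 0], [0.3, 0, 0, 0, 0, 0, 0], [0.3, 0, 0, 0, 0, 0, 0], [0.3, 0, 0, -1.5, 0, 0, 0], [0.3, 0, 0, -4, 0, 0, 0], [0.3, 0, 0, -5, 0, 0, 0], [0.3, 0, 0, -3, 0, 0, 0]],
])

```text
time_s: 7.88
ee_pos: [521.6, -243.7, 229.6]
ee_rot: [-180.0, 0.1, 16.0]
force: [-0.7, -0.5, -0.4]
gripper_width: 27.5
```

```bash
python3 st.py; cat >> plan.py <<'E'
NS=np.array([-.161,.798,-.58]);NS/=np.linalg.norm(NS);UP=np.array([0,0,1])-NS*NS[2];UP/=np.linalg.norm(UP);XS=np.cross(NS,UP)
QS=frame(-NS,-UP)
BT=np.array([526.,337.3,127])+4*NS; RT=np.array([546.,254.8,126.5])+4*NS
E
python3 - <<'E'
from plan import *
print(BT,RT,UP)
p,q=now();plan(p,q,(BT+UP*70,QS),jaw=.5)
E
```

```text
7.875 [ 521.6 -243.7  229.6] [-1.8e+02  1.0e-01  1.6e+01] n -377.7 x 434.3 F [-0.7 -0.5 -0.4] w 27.5 q [-26.  18.  88.  -0.  74.  48.]
[525.35571806 340.49339742 124.67898433] [545.35571806 257.99339742 124.17898433] [-0.1147565   0.56879307  0.81443563]
[0.5, 1.52, -5.46, 0.43, -0.056, -0.002, 0.007]
[0.5, 1.49, -5.49, 0.12, -0.056, -0.002, 0.007]
[0.5, 1.45, -5.5, -0.19, -0.056, -0.002, 0.007]
[0.5, 1.41, -5.49, -0.5, -0.056, -0.002, 0.007]
[0.5, 1.37, -5.46, -0.81, -0.056, -0.002, 0.007]
[0.5, 1.33, -5.42, -1.12, -0.056, -0.002, 0.007]
[0.5, 1.29, -5.36, -1.43, -0.056, -0.002, 0.007]
[0.5, 1.25, -5.28, -1.73, -0.056, -0.002, 0.007]
[0.5, 1.21, -5.18, -2.03, -0.056, -0.002, 0.007]
[0.5, 1.16, -5.06, -2.32, -0.056, -0.002, 0.007]
[0.5, 1.12, -4.93, -2.6, -0.056, -0.002, 0.007]
```

move_arm([
  [[0.5, 1.52, -5.46, 0.4, -0.056, -0.002, 0.007], [0.5, 1.49, -5.49, 0.1, -0.056, -0.002, 0.007], [0.5, 1.45, -5.5, -0.2, -0.056, -0.002, 0.007], [0.5, 1.41, -5.49, -0.5, -0.056, -0.002, 0.007], [0.5, 1.37, -5.46, -0.8, -0.056, -0.002, 0.007], [0.5, 1.33, -5.42, -1.1, -0.056, -0.002, 0.007], [0.5, 1.29, -5.36, -1.4, -0.056, -0.002, 0.007], [0.5, 1.25, -5.28, -1.7, -0.056, -0.002, 0.007], [0.5, 1.21, -5.18, -2, -0.056, -0.002, 0.007], [0.5, 1.16, -5.06, -2.3, -0.056, -0.002, 0.007], [0.5, 1, -3, -1.5, -0.056, -0.002, 0.007], [0.5, 0, 0, 0, 0, 0, 0]],
])

```text
time_s: 9.38
ee_pos: [531.7, 376.6, 193.3]
ee_rot: [143.4, -2.3, 10.9]
force: [-0.3, -0.1, -0.7]
gripper_width: 45.3
```

```bash
python3 st.py; python3 - <<'E'
from plan import *
p,q=now();plan(p,q,(BT+UP*70,QS),jaw=.5)
E
```

```text
9.375 [531.7 376.6 193.3] [143.4  -2.3  10.9] n 215.7 x 614.5 F [-0.3 -0.1 -0.7] w 45.3 q [ 49.  37.  70. -29.  95. 132.]
[0.5, -1.38, -1.17, 0.51, 0.019, -0.027, -0.03]
```

move_arm([
  [[0.5, -1.38, -1.17, 0.5, 0.019, -0.027, -0.03], [0.5, 0, 0, 0, 0, 0, 0], [0.5, 0, 0, 0, 0, 0, 0]],
])

```text
time_s: 9.75
ee_pos: [516.6, 377.9, 183.6]
ee_rot: [144.7, 0.1, 11.3]
force: [0.7, -0.0, 0.0]
gripper_width: 45.8
```

```bash
python3 st.py; cat > tilt.py <<'E'
import sys
from look import *
from plan import *
name,c,box=sys.argv[1],sys.argv[2],eval(sys.argv[3])
f=snap("wrist",name)
P,px=cloud(f,mask(f,c,110,40).astype(bool));k=np.all((P>box[0])&(P<box[1]),1);P=P[k];px=px[k]
# points in plate frame about the nominal top centre
T=BT if c=="blue" else RT
a=np.c_[(P-T)@XS,(P-T)@NS,(P-T)@UP]
print(len(P),"lo",np.percentile(a,1,0).round(1),"hi",np.percentile(a,99,0).round(1))
for lo,hi in((-85,-50),(-50,-20),(-20,20),(20,50),(50,85)):
    q=a[(a[:,0]>lo)&(a[:,0]<hi)]
    if len(q)<8: continue
    t=np.percentile(q[:,2],98);e=q[q[:,2]>t-3]
    print(lo,len(q),"top",t.round(1),"y of top edge",np.percentile(e[:,1],[3,50,97]).round(1))
E
python3 tilt.py w3 blue "([430,280,60],[640,390,150])"
python3 - <<'E'
from plan import *
p,q=now();print((q.inv()*QS).as_rotvec(degrees=True).round(1), [((p-BT)@v).round(1) for v in(XS,NS,UP)])
E
```

```text
9.75 [516.6 377.9 183.6] [1.447e+02 1.000e-01 1.130e+01] n 221.1 x 600.4 F [ 0.7 -0.   0. ] w 45.8 q [ 49.  37.  72. -27.  94. 131.]
1152 lo [-75.7  -3.6  -1.7] hi [81.2  4.1  1.8]
-85 123 top 1.6 y of top edge [-3.4 -0.4  3.6]
-50 107 top 1.6 y of top edge [-3.4  0.3  3.2]
-20 300 top 1.5 y of top edge [-3.5  0.2  3.1]
20 278 top 1.7 y of top edge [-2.7  0.1  3.7]
50 344 top 1.8 y of top edge [-3.6 -0.   4.1]
[-0.1  0.1 -0.1] [np.float64(-1.2), np.float64(-3.0), np.float64(70.3)]
```

View pics/w3.png

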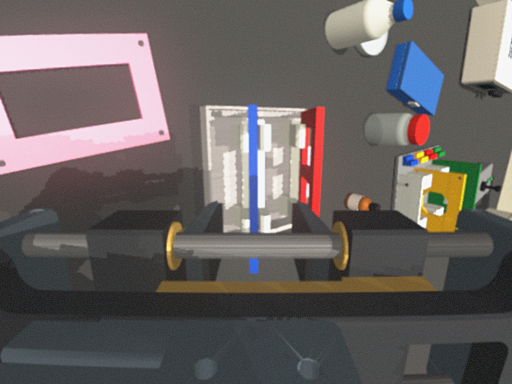

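The wrist view shows the blue plate edge-on at column 253, between the fingers (which are 3 mm off). Red is at (320,160), and the pink frame lies flat at (80,100), away from the stand. The blue plate in the stand is the right one, so I go down along its own axis.

move_arm([
  [[0.5, 0.2, -0.3, 1.5, 0, 0, 0], [0.5, 0, 0, 2.5, 0, 0, 0], [0.5, 0, 0, 2.5, 0, 0, 0], [0.5, 0, 0, 1.5, 0, 0, 0], [0.5, 0, 0, 0.5, 0, 0, 0], [0.5, 0, 0, 0, 0, 0, 0]],
])

```text
time_s: 10.55
ee_pos: [529.2, 327.8, 109.6]
ee_rot: [144.7, 0.0, 11.1]
force: [0.5, 0.3, -0.1]
gripper_width: 45.3
```

```bash
cat > rel.py <<'E'
import sys
from plan import *
T={"b":BT,"r":RT}[sys.argv[1]];s=monitor.state();p,q=now()
print(s["time_s"],"rot err",(q.inv()*QS).as_rotvec().round(3),"x,n,up",[float(((p-T)@v).round(1)) for v in(XS,NS,UP)],"F",s["force"].round(1),"w",round(float(s["gripper_width"]),1),"q",s["qpos"].round(0),"z",p.round(1))
E
python3 rel.py b
```

```text
10.55 rot err [-0.004  0.003 -0.005] x,n,up [1.2, -2.0, -19.9] F [ 0.5  0.3 -0.1] w 45.3 q [ 46.  38.  81. -29.  84. 134.] z [529.2 327.8 109.6]
```

move_arm([
  [[0.5, 0.1, -0.2, 0.8, 0, 0, 0], [0.5, 0, 0, 0.3, 0, 0, 0], [0.5, 0, 0, 0, 0, 0, 0]],
])

```text
time_s: 10.92
ee_pos: [531.7, 324.4, 99.8]
ee_rot: [144.8, -0.1, 11.1]
force: [1.0, 0.1, -0.3]
gripper_width: 45.7
```

```bash
python3 rel.py b
```

```text
10.925 rot err [-0.005  0.001 -0.005] x,n,up [3.0, 0.6, -30.1] F [ 1.   0.1 -0.3] w 45.7 q [ 45.  38.  82. -29.  82. 134.] z [531.7 324.4  99.8]
```

move_arm([
  [[0, 0, 0, 0, 0, 0, 0], [0, 0, 0, 0, 0, 0, 0], [0, 0, 0, 0, 0, 0, 0], [0, 0, 0, 0, 0, 0, 0]],
], force=30)

```text
time_s: 11.42
ee_pos: [531.8, 325.0, 100.3]
ee_rot: [144.9, -0.2, 11.2]
force: [-0.5, 1.3, -1.3]
gripper_width: 8.4
```

```bash
python3 rel.py b
```

```text
11.425 rot err [-0.006 -0.001 -0.005] x,n,up [3.3, 0.8, -29.4] F [-0.5  1.3 -1.3] w 8.4 q [ 45.  38.  82. -29.  82. 134.] z [531.8 325.  100.3]
```

move_arm([
  [[0, 0, 0, -0.8, 0, 0, 0], [0, 0, 0, -1.5, 0, 0, 0], [0, 0, 0, -2, 0, 0, 0], [0, 0, 0, -2.5, 0, 0, 0], [0, 0, 0, -2, 0, 0, 0]],
])

```text
time_s: 12.05
ee_pos: [520.2, 377.3, 174.3]
ee_rot: [145.0, 0.0, 11.1]
force: [0.5, 0.3, -2.6]
gripper_width: 7.8
```

```bash
python3 rel.py b; python3 - <<'E'
from plan import *
p,q=now();g=435*XR-328.7*YR
m=(p+g)/2;m[2]=250
# first rise and half of the turn, then on
p,q=plan(p,q,(p+[0,-20,60],QS),n=2,jaw=0)
print();plan(p,q,(g+[0,0,190],QR),jaw=0,mm=54)
E
```

```text
12.05 rot err [-0.007  0.003 -0.004] x,n,up [2.3, 1.4, 61.9] F [ 0.5  0.3 -2.6] w 7.8 q [ 49.  37.  72. -27.  93. 131.] z [520.2 377.3 174.3]
[0, -0.19, 2.53, -1.89, -0.004, 0.002, -0.002]
[0, -0.2, 2.53, -1.88, -0.004, 0.002, -0.002]

[0, -1.1, 3.77, 3.18, 0.056, 0.002, -0.007]
[0, -1.13, 3.93, 2.96, 0.056, 0.002, -0.007]
[0, -1.17, 4.08, 2.73, 0.056, 0.002, -0.007]
[0, -1.2, 4.22, 2.49, 0.056, 0.002, -0.007]
[0, -1.24, 4.35, 2.25, 0.056, 0.002, -0.007]
[0, -1.27, 4.46, 2.0, 0.056, 0.002, -0.007]
[0, -1.31, 4.55, 1.74, 0.056, 0.002, -0.007]
[0, -1.35, 4.64, 1.48, 0.056, 0.002, -0.007]
[0, -1.38, 4.7, 1.22, 0.056, 0.002, -0.007]
[0, -1.42, 4.75, 0.95, 0.056, 0.002, -0.007]
[0, -1.45, 4.79, 0.68, 0.056, 0.002, -0.007]
```

move_arm([
  [[0, -0.2, 2.5, -2, 0, 0, 0], [0, -0.2, 2.5, -2, 0, 0, 0], [0, -1.1, 3.77, 3, 0.056, 0.002, -0.007], [0, -1.13, 3.93, 2.8, 0.056, 0.002, -0.007], [0, -1.17, 4.08, 2.6, 0.056, 0.002, -0.007], [0, -1.2, 4.22, 2.35, 0.056, 0.002, -0.007], [0, -1.24, 4.35, 2.1, 0.056, 0.002, -0.007], [0, -1.27, 4.46, 1.8, 0.056, 0.002, -0.007], [0, -1.31, 4.55, 1.55, 0.056, 0.002, -0.007], [0, -1.35, 4.64, 1.3, 0.056, 0.002, -0.007], [0, -1.38, 4.7, 1, 0.056, 0.002, -0.007], [0, -1.42, 3.5, 0.7, 0.056, 0.002, -0.007]],
])

```text
time_s: 13.55
ee_pos: [508.3, -122.0, 209.7]
ee_rot: [178.9, -1.4, 16.3]
force: [0.3, 0.4, -2.5]
gripper_width: 7.9
```

```bash
python3 st.py; python3 go.py 435 -328.7 190 2
```

```text
13.55 [ 508.3 -122.   209.7] [178.9  -1.4  16.3] n -257.0 x 454.9 F [ 0.3  0.4 -2.5] w 7.9 q [-15.  13.  98.  -0.  67.  59.]
[0, -1.06, 3.55, 1.03, 0.01, -0.012, 0.003]
[0, -1.04, 3.56, 1.01, 0.01, -0.012, 0.003]
```

move_arm([
  [[0, -1.06, 3, 0.6, 0.01, -0.012, 0.003], [0, -1.04, 2.5, 0.6, 0.01, -0.012, 0.003], [0, 0, 0.8, 0.2, 0, 0, 0], [0, 0, 0, 0, 0, 0, 0]],
])

```text
time_s: 14.05
ee_pos: [507.0, -192.4, 199.2]
ee_rot: [-180.0, -0.2, 15.7]
force: [-0.1, -0.9, -3.0]
gripper_width: 7.6
```

```bash
python3 st.py; python3 go.py 435 -328.7 165 2
```

```text
14.05 [ 507.  -192.4  199.2] [-180.    -0.2   15.7] n -324.3 x 434.4 F [-0.1 -0.9 -3. ] w 7.6 q [-22.  16.  95.   0.  69.  52.]
[0, 0.01, 0.21, 1.71, -0.0, -0.002, -0.002]
[0, 0.01, 0.2, 1.71, -0.0, -0.002, -0.002]
```

move_arm([
  [[0, 0, 0.2, 1.7, 0, -0.002, -0.002], [0, 0, 0.2, 1.7, 0, -0.002, -0.002], [0, 0, 0, 0, 0, 0, 0]],
])

```text
time_s: 14.42
ee_pos: [508.5, -192.8, 163.5]
ee_rot: [-179.9, 0.0, 16.2]
force: [1.0, 0.2, -1.6]
gripper_width: 8.2
```

```bash
python3 st.py; python3 go.py 435 -328.7 165 1; cat > chk.py <<'E'
import sys
from look import *
from plan import *
# lean of the held plate and its line relative to tabs, in rack axes
name,c=sys.argv[1:3]
f=snap("wrist",name);P=tops(f,c,75,260,[380,-360],[640,-120]);p,q=now()
a=np.c_[P@XR,P@YR,P[:,2]];a=a[np.abs(a[:,1]-p@YR)<25]
t=np.percentile(a[:,2],97);e=a[a[:,2]>t-5]
print("plate",len(a),"top z",t.round(1),"x",np.percentile(a[:,0],[1,99]).round(1))
for lo in range(340,540,30):
    k=e[(e[:,0]>lo)&(e[:,0]<lo+30),1]
    if len(k)>5: print(lo,len(k),"n",np.percentile(k,[3,97]).round(1),"mid",np.percentile(k,[3,97]).mean().round(1))
b=a[a[:,2]<t-20]
if len(b): print("lower pts",len(b),np.percentile(b[:,1],[3,97]).round(1))
for c in("blue","yellow","red","green"):
  P=tops(f,c,31,39,[560,-350],[680,-150])
  if len(P)>20: print(c,"tab mid n",((P@YR).min()/2+(P@YR).max()/2).round(1))
E
python3 chk.py w4 blue
```

```text
14.425 [ 508.5 -192.8  163.5] [-179.9    0.    16.2] n -325.1 x 435.6 F [ 1.   0.2 -1.6] w 8.2 q [-22.  18.  98.   0.  64.  52.]
[0, -0.1, 0.33, -0.15, -0.002, 0.0, 0.004]
plate 2230 top z 196.3 x [415.1 513.4]
400 315 n [-330.  -322.6] mid -326.3
430 392 n [-330.  -322.5] mid -326.3
460 816 n [-329.8 -322.4] mid -326.1
490 692 n [-329.6 -322.9] mid -326.3
lower pts 6 [-321.8 -321.5]
blue tab mid n -328.7
yellow tab mid n -378.5
red tab mid n -428.4
green tab mid n -478.1
```

View pics/w4.png

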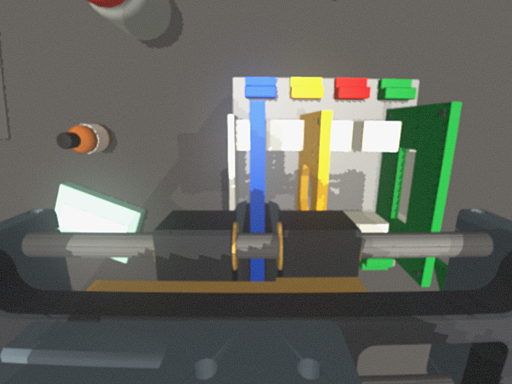

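The held blue plate (column 258) lines up with the blue tab (261,87) to within 2.5 mm, and yellow stands in its own slot. I shift and lower.

move_arm([
  [[0, 0, 0.25, 0.3, 0, 0, 0], [0, 0, 0, 1, 0, 0, 0], [0, 0, 0, 1, 0, 0, 0], [0, 0, 0, 0.3, 0, 0, 0]],
])

```text
time_s: 14.98
ee_pos: [510.4, -195.0, 137.7]
ee_rot: [180.0, -0.2, 16.2]
force: [-1.3, 0.3, -2.5]
gripper_width: 7.5
```

```bash
python3 st.py
```

```text
14.975 [ 510.4 -195.   137.7] [180.   -0.2  16.2] n -327.7 x 436.9 F [-1.3  0.3 -2.5] w 7.5 q [-22.  19. 100.   0.  61.  52.]
```

move_arm([
  [[0, 0, 0, 1.2, 0, 0, 0], [0, 0, 0, 1.2, 0, 0, 0], [0, 0, 0, 0.7, 0, 0, 0], [0, 0, 0, 0.2, 0, 0, 0]],
])

```text
time_s: 15.48
ee_pos: [510.2, -195.0, 101.9]
ee_rot: [-180.0, -0.1, 16.2]
force: [0.7, 0.1, -2.2]
gripper_width: 8.0
```

```bash
python3 st.py
```

```text
15.475 [ 510.2 -195.   101.9] [-1.80e+02 -1.00e-01  1.62e+01] n -327.7 x 436.7 F [ 0.7  0.1 -2.2] w 8.0 q [-22.  21. 103.   0.  56.  52.]
```

move_arm([
  [[0, 0, 0, 0.4, 0, 0, 0], [0, 0, 0, 0.3, 0, 0, 0], [0, 0, 0, 0.1, 0, 0, 0]],
])

```text
time_s: 15.85
ee_pos: [510.7, -195.2, 93.8]
ee_rot: [180.0, -0.2, 16.2]
force: [-0.1, 0.7, -2.7]
gripper_width: 7.7
```

move_arm([
  [[0, 0, 0, 0.15, 0, 0, 0], [0, 0, 0, 0.1, 0, 0, 0]],
])

```text
time_s: 16.1
ee_pos: [511.2, -195.3, 92.1]
ee_rot: [179.9, -0.2, 16.2]
force: [0.4, 1.5, 5.8]
gripper_width: 7.8
```

move_arm([
  [[0, 0, 0, 0.1, 0, 0, 0]],
])

```text
time_s: 16.23
ee_pos: [511.5, -195.2, 91.9]
ee_rot: [179.9, -0.3, 16.2]
force: [0.4, 0.6, 5.2]
gripper_width: 7.6
```

```bash
python3 st.py
```

```text
16.225 [ 511.5 -195.2   91.9] [179.9  -0.3  16.2] n -328.3 x 437.8 F [0.4 0.6 5.2] w 7.6 q [-22.  22. 104.   0.  54.  52.]
```

move_arm([
  [[0.3, 0, 0, 0, 0, 0, 0], [0.3, 0, 0, 0, 0, 0, 0], [0.3, 0, 0, 0, 0, 0, 0], [0.3, 0, 0, -1.5, 0, 0, 0], [0.3, 0, 0, -4, 0, 0, 0], [0.3, 0, 0, -5, 0, 0, 0], [0.3, 0, 0, -3, 0, 0, 0]],
])

```text
time_s: 17.1
ee_pos: [510.1, -195.2, 231.1]
ee_rot: [180.0, -0.2, 16.2]
force: [0.1, -0.5, 0.1]
gripper_width: 27.7
```

```bash
python3 st.py; python3 - <<'E'
from look import *
from plan import *
f=snap("wrist","w5")
for c in("blue","yellow","green"):
    P=tops(f,c,95,130,[400,-400],[620,-150]);t=np.percentile(P[:,2],97);e=P[P[:,2]>t-4]
    print(c,len(e),"z",t.round(1),"n",np.percentile(e@YR,[3,97]).round(1),"x",np.percentile(P@XR,[1,99]).round(0))
p,q=now();plan(p,q,(RT+UP*70,QS),jaw=.5)
E
```

```text
17.1 [ 510.1 -195.2  231.1] [180.   -0.2  16.2] n -327.8 x 436.6 F [ 0.1 -0.5  0.1] w 27.7 q [-22.  15.  92.   0.  73.  52.]
blue 733 z 123.2 n [-332.1 -326.5] x [390. 515.]
yellow 783 z 123.3 n [-381.9 -374.2] x [406. 512.]
green 908 z 123.0 n [-482.3 -473.9] x [398. 508.]
[0.5, 1.8, -5.19, 0.59, -0.068, -0.004, 0.009]
[0.5, 1.75, -5.23, 0.22, -0.068, -0.004, 0.009]
[0.5, 1.71, -5.25, -0.14, -0.068, -0.004, 0.009]
[0.5, 1.66, -5.25, -0.51, -0.068, -0.004, 0.009]
[0.5, 1.61, -5.21, -0.87, -0.068, -0.004, 0.009]
[0.5, 1.56, -5.15, -1.23, -0.068, -0.004, 0.009]
[0.5, 1.51, -5.07, -1.58, -0.068, -0.004, 0.009]
[0.5, 1.46, -4.97, -1.93, -0.068, -0.004, 0.009]
[0.5, 1.41, -4.83, -2.27, -0.068, -0.004, 0.009]
```

All three tops are level at z 123, so blue and yellow are fully seated. On to red.

move_arm([
  [[0.5, 1.8, -5.19, 0.5, -0.068, -0.004, 0.009], [0.5, 1.75, -5.23, 0.2, -0.068, -0.004, 0.009], [0.5, 1.71, -5.25, -0.2, -0.068, -0.004, 0.009], [0.5, 1.66, -5.25, -0.5, -0.068, -0.004, 0.009], [0.5, 1.61, -5.21, -0.9, -0.068, -0.004, 0.009], [0.5, 1.56, -5.15, -1.2, -0.068, -0.004, 0.009], [0.5, 1.51, -5.07, -1.6, -0.068, -0.004, 0.009], [0.5, 1.2, -4, -1.6, -0.068, -0.004, 0.009], [0.5, 0.6, -2, -1, -0.05, -0.004, 0.009], [0.5, 0, 0, 0, 0, 0, 0]],
])

```text
time_s: 18.4
ee_pos: [543.9, 268.2, 192.6]
ee_rot: [144.5, -1.3, 10.8]
force: [0.1, -0.4, 0.3]
gripper_width: 45.5
```

```bash
python3 rel.py r; python3 - <<'E'
from plan import *
p,q=now();plan(p,q,(RT+UP*70,QS),n=2,jaw=.5)
E
```

```text
18.4 rot err [ 0.001 -0.013 -0.023] x,n,up [0.6, -31.3, 61.7] F [ 0.1 -0.4  0.3] w 45.5 q [ 41.  31.  82. -31.  87. 128.] z [543.9 268.2 192.6]
[0.5, -0.06, -1.56, -0.42, 0.001, -0.006, -0.011]
[0.5, -0.04, -1.57, -0.41, 0.001, -0.006, -0.011]
```

move_arm([
  [[0.5, 0, -1.6, -0.4, 0, -0.006, -0.011], [0.5, 0, -1.4, -0.4, 0, -0.006, -0.011], [0.5, 0, -0.1, 0, 0, 0, 0], [0.5, 0, 0, 0, 0, 0, 0]],
])

```text
time_s: 18.9
ee_pos: [538.5, 296.7, 182.3]
ee_rot: [144.6, -0.0, 11.3]
force: [0.9, -0.0, -0.4]
gripper_width: 45.7
```

```bash
python3 tilt.py w6 red "([430,200,60],[660,320,150])"; python3 rel.py r
```

```text
1110 lo [-77.7  -4.2  -1.1] hi [79.2  3.5  2. ]
-85 157 top 1.3 y of top edge [-4.2 -0.3  2.8]
-50 89 top 1.8 y of top edge [-4.2 -0.4  2.8]
-20 306 top 1.9 y of top edge [-3.3  0.4  3.2]
20 245 top 2.0 y of top edge [-3.4  0.2  2.9]
50 313 top 1.9 y of top edge [-3.4  0.   3.5]
18.95 rot err [-0.     0.001 -0.003] x,n,up [0.9, -1.8, 70.1] F [-0.3 -1.1  0.7] w 45.9 q [ 43.  33.  79. -29.  89. 128.] z [538.5 296.6 182.3]
```

View pics/w6.png

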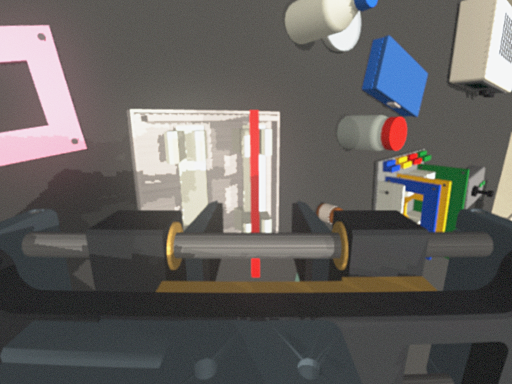

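The red plate is edge-on at column 254, between the fingers. The blue slot of the stand is empty, and blue stands in the rack (430,200). I go down along red's axis.

move_arm([
  [[0.5, 0, -0.15, 1.5, 0, 0, 0], [0.5, 0, 0, 2.5, 0, 0, 0], [0.5, 0, 0, 2.5, 0, 0, 0], [0.5, 0, 0, 1.8, 0, 0, 0], [0.5, 0, 0, 0.8, 0, 0, 0], [0.5, 0, 0, 0.2, 0, 0, 0], [0.5, 0, 0, 0, 0, 0, 0]],
])

```text
time_s: 19.82
ee_pos: [548.8, 239.0, 101.8]
ee_rot: [144.6, 0.0, 11.1]
force: [-0.1, 0.7, -0.0]
gripper_width: 45.9
```

```bash
python3 rel.py r
```

```text
19.825 rot err [-0.     0.004 -0.005] x,n,up [-0.4, -2.7, -29.5] F [-0.1  0.7 -0. ] w 45.9 q [ 39.  35.  89. -32.  77. 131.] z [548.8 239.  101.8]
```

move_arm([
  [[0.5, 0, -0.25, 0.2, 0, 0, 0], [0.5, 0, 0, 0, 0, 0, 0], [0, 0, 0, 0, 0, 0, 0], [0, 0, 0, 0, 0, 0, 0], [0, 0, 0, 0, 0, 0, 0], [0, 0, 0, 0, 0, 0, 0]],
], force=30)

```text
time_s: 20.58
ee_pos: [549.2, 241.5, 99.7]
ee_rot: [144.6, -0.2, 11.1]
force: [-0.2, -0.6, -0.5]
gripper_width: 8.5
```

```bash
python3 rel.py r
```

```text
20.575 rot err [-0.002  0.    -0.006] x,n,up [0.5, 0.4, -29.7] F [-0.2 -0.6 -0.5] w 8.5 q [ 39.  35.  89. -32.  77. 131.] z [549.2 241.5  99.7]
```

move_arm([
  [[0, 0, 0, -0.8, 0, 0, 0], [0, 0, 0, -1.5, 0, 0, 0], [0, 0, 0, -2, 0, 0, 0], [0, 0, 0, -2.5, 0, 0, 0], [0, 0, 0, -2, 0, 0, 0]],
])

```text
time_s: 21.2
ee_pos: [537.5, 294.0, 173.7]
ee_rot: [144.7, 0.0, 11.1]
force: [-0.6, -0.2, -2.5]
gripper_width: 7.9
```

```bash
python3 rel.py r; python3 - <<'E'
from plan import *
p,q=now();g=435*XR-428.4*YR
p,q=plan(p,q,(p+[0,-20,60],QS),n=2,jaw=0)
print();plan(p,q,(g+[0,0,238],QR),jaw=0,mm=54)
E
```

```text
21.2 rot err [-0.003  0.004 -0.005] x,n,up [-0.6, 1.3, 61.7] F [-0.6 -0.2 -2.5] w 7.9 q [ 43.  33.  80. -29.  88. 129.] z [537.5 294.  173.7]
[0, -0.19, 2.53, -1.88, -0.002, 0.002, -0.002]
[0, -0.2, 2.54, -1.88, -0.002, 0.002, -0.002]

[0, -1.03, 4.13, 2.89, 0.056, 0.002, -0.007]
[0, -1.07, 4.28, 2.65, 0.056, 0.002, -0.007]
[0, -1.1, 4.41, 2.41, 0.056, 0.002, -0.007]
[0, -1.14, 4.53, 2.15, 0.056, 0.002, -0.007]
[0, -1.18, 4.64, 1.89, 0.056, 0.002, -0.007]
[0, -1.21, 4.73, 1.63, 0.056, 0.002, -0.007]
[0, -1.25, 4.8, 1.36, 0.056, 0.002, -0.007]
[0, -1.29, 4.86, 1.08, 0.056, 0.002, -0.007]
[0, -1.32, 4.91, 0.8, 0.056, 0.002, -0.007]
[0, -1.36, 4.94, 0.52, 0.056, 0.002, -0.007]
[0, -1.4, 4.95, 0.24, 0.056, 0.002, -0.007]
```

move_arm([
  [[0, -0.2, 2.5, -2.2, 0, 0, 0], [0, -0.2, 2.5, -2.2, 0, 0, 0], [0, -1.03, 4.13, 2.7, 0.056, 0.002, -0.007], [0, -1.07, 4.28, 2.5, 0.056, 0.002, -0.007], [0, -1.1, 4.41, 2.3, 0.056, 0.002, -0.007], [0, -1.14, 4.53, 2, 0.056, 0.002, -0.007], [0, -1.18, 4.64, 1.8, 0.056, 0.002, -0.007], [0, -1.21, 4.73, 1.5, 0.056, 0.002, -0.007], [0, -1.25, 4.8, 1.25, 0.056, 0.002, -0.007], [0, -1.29, 4.86, 1, 0.056, 0.002, -0.007], [0, -1.32, 4.5, 0.7, 0.056, 0.002, -0.007], [0, -1.36, 3.5, 0.4, 0.056, 0.002, -0.007]],
])

```text
time_s: 22.7
ee_pos: [532.0, -211.3, 254.6]
ee_rot: [178.6, -1.2, 16.2]
force: [1.2, 0.6, -3.1]
gripper_width: 7.8
```

```bash
python3 st.py; python3 go.py 435 -428.4 235 2
```

```text
22.7 [ 532.  -211.3  254.6] [178.6  -1.2  16.2] n -349.3 x 453.1 F [ 1.2  0.6 -3.1] w 7.8 q [-23.  16.  87.  -0.  75.  51.]
[0, -0.96, 3.91, 1.06, 0.012, -0.011, 0.002]
[0, -0.94, 3.92, 1.02, 0.012, -0.011, 0.002]
```

move_arm([
  [[0, -0.96, 3.2, 0.5, 0.012, -0.011, 0.002], [0, -0.8, 2.8, 0.5, 0.012, -0.011, 0.002], [0, 0, 1, 0.3, 0, 0, 0], [0, 0, 0, 0, 0, 0, 0], [0, 0, 0, 0, 0, 0, 0]],
])

```text
time_s: 23.32
ee_pos: [535.6, -285.7, 245.5]
ee_rot: [-180.0, -0.1, 15.9]
force: [-1.0, -0.3, -2.2]
gripper_width: 7.7
```

```bash
python3 st.py; python3 go.py 435 -428.4 200 2;python3 chk.py w7 red
```

```text
23.325 [ 535.6 -285.7  245.5] [-1.80e+02 -1.00e-01  1.59e+01] n -421.8 x 436.1 F [-1.  -0.3 -2.2] w 7.7 q [-29.  20.  82.   0.  77.  45.]
[0, -0.08, 0.31, 2.28, -0.0, -0.001, -0.001]
[0, -0.08, 0.31, 2.28, -0.0, -0.001, -0.001]
plate 19 top z 259.3 x [452.8 453.6]
430 8 n [-427.8 -417.9] mid -422.9
blue tab mid n -329.6
yellow tab mid n -379.6
red tab mid n -428.9
green tab mid n -477.7
```

move_arm([
  [[0, 0, 0.5, 0.5, 0, 0, 0], [0, 0, 0.1, 2, 0, 0, 0], [0, 0, 0, 2.5, 0, 0, 0], [0, 0, 0, 2, 0, 0, 0], [0, 0, 0, 0.5, 0, 0, 0], [0, 0, 0, 0, 0, 0, 0]],
])

```text
time_s: 24.12
ee_pos: [538.8, -288.8, 169.8]
ee_rot: [179.9, -0.3, 16.2]
force: [0.5, -0.6, -1.3]
gripper_width: 7.7
```

```bash
python3 st.py; python3 chk.py w8 red
```

```text
24.125 [ 538.8 -288.8  169.8] [179.9  -0.3  16.2] n -425.7 x 438.4 F [ 0.5 -0.6 -1.3] w 7.7 q [-29.  23.  89.   0.  68.  44.]
plate 2166 top z 207.2 x [418.2 516.9]
400 19 n [-430.4 -423. ] mid -426.7
430 75 n [-430.9 -422.4] mid -426.7
460 19 n [-430.3 -423.7] mid -427.0
490 42 n [-429.5 -423.5] mid -426.5
lower pts 22 [-431.7 -421.5]
blue tab mid n -329.4
yellow tab mid n -379.8
red tab mid n -428.8
green tab mid n -478.0
```

View pics/w8.png

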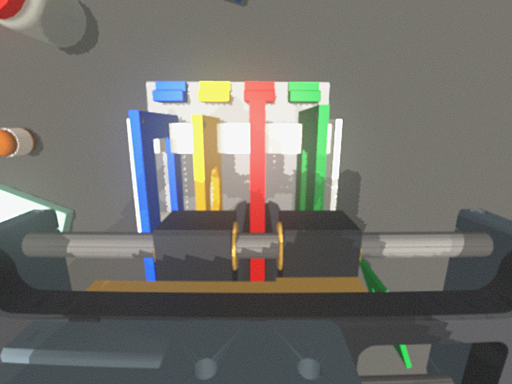

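The held red plate (column 258) points at the red tab (260,91), about 2 mm off. Yellow (200,165) and green (318,165) are clear of it on either side. I lower.

move_arm([
  [[0, -0.1, 0.2, 0.4, 0, 0, 0], [0, 0, 0, 1.2, 0, 0, 0], [0, 0, 0, 1.2, 0, 0, 0], [0, 0, 0, 0.3, 0, 0, 0]],
])

```text
time_s: 24.68
ee_pos: [539.5, -291.8, 138.8]
ee_rot: [179.8, -0.4, 16.2]
force: [0.1, -0.1, -2.1]
gripper_width: 7.8
```

```bash
python3 st.py
```

```text
24.675 [ 539.5 -291.8  138.8] [179.8  -0.4  16.2] n -428.7 x 438.2 F [ 0.1 -0.1 -2.1] w 7.8 q [-30.  25.  91.   0.  64.  44.]
```

move_arm([
  [[0, 0, -0.1, 1.2, 0, 0.003, 0], [0, 0, 0, 1.2, 0, 0.003, 0], [0, 0, 0, 0.8, 0, 0, 0], [0, 0, 0, 0.2, 0, 0, 0]],
])

```text
time_s: 25.18
ee_pos: [539.4, -290.6, 101.8]
ee_rot: [179.8, -0.8, 16.2]
force: [-0.2, -0.1, -3.2]
gripper_width: 8.1
```

```bash
python3 st.py
```

```text
25.175 [ 539.4 -290.6  101.8] [179.8  -0.8  16.2] n -427.6 x 438.5 F [-0.2 -0.1 -3.2] w 8.1 q [-30.  26.  94.   0.  59.  44.]
```

move_arm([
  [[0, 0, 0, 0.4, 0, -0.012, 0], [0, 0, 0, 0.3, 0, 0, 0], [0, 0, 0, 0.1, 0, 0, 0]],
])

```text
time_s: 25.55
ee_pos: [540.0, -290.8, 93.7]
ee_rot: [179.8, -0.1, 16.2]
force: [0.2, -0.4, -2.0]
gripper_width: 8.0
```

move_arm([
  [[0, 0, 0, 0.15, 0, 0, 0], [0, 0, 0, 0.1, 0, 0, 0]],
])

```text
time_s: 25.8
ee_pos: [540.3, -291.0, 91.5]
ee_rot: [179.7, -0.1, 16.2]
force: [-0.0, 0.6, -1.5]
gripper_width: 7.5
```

move_arm([
  [[0, 0, 0, 0.1, 0, 0, 0], [0, 0, 0, 0.1, 0, 0, 0]],
])

```text
time_s: 26.05
ee_pos: [540.5, -291.0, 91.2]
ee_rot: [179.7, -0.2, 16.1]
force: [0.2, 1.9, 5.6]
gripper_width: 7.9
```

```bash
python3 st.py
```

```text
26.05 [ 540.5 -291.    91.2] [179.7  -0.2  16.1] n -428.3 x 439.4 F [0.2 1.9 5.6] w 7.9 q [-29.  27.  94.  -0.  58.  45.]
```

Contact with the floor, so I let go and rise clear.

move_arm([
  [[0.3, 0, 0, 0, 0, 0, 0], [0.3, 0, 0, 0, 0, 0, 0], [0.3, 0, 0, 0, 0, 0, 0], [0.3, 0, 0, -1.5, 0, 0, 0], [0.3, 0, 0, -4, 0, 0, 0], [0.3, 0, 0, -5, 0, 0, 0], [0.3, 0, 0, -3, 0, 0, 0], [0.3, 0, 0, -1, 0, 0, 0], [0.3, 0, 0, 0, 0, 0, 0]],
])

```text
time_s: 27.18
ee_pos: [540.4, -290.8, 243.7]
ee_rot: [179.5, -0.3, 16.1]
force: [-0.0, -0.8, 0.3]
gripper_width: 27.7
```

```bash
python3 st.py; python3 - <<'E'
from look import *
from plan import *
f=snap("wrist","w9")
for c in("blue","yellow","red","green"):
    P=tops(f,c,95,130,[400,-400],[640,-150]);t=np.percentile(P[:,2],97);e=P[P[:,2]>t-4]
    print(c,len(e),"z",t.round(1),"n",np.percentile(e@YR,[3,97]).round(1),"x",np.percentile(P@XR,[1,99]).round(0))
d=pickle.load(open("f0.pkl","rb"))
a=snap("scene","s1");b=snap("side","t1")
for n,f in(("scene",a),("side",b)):
  for c in("red","green","blue","pink"):
    for F,tag in((d[n],"before"),(f,"after")):
      print(n,c,tag,[np.median(cloud(F,k.astype(bool))[0],0).round(0).tolist() for k in comps(mask(F,c,100 if c=="pink" else 150),150)])
cv2.imwrite("pics/s1z.png",cv2.resize(cv2.imread("pics/s1.png")[90:300,60:360],(800,560),interpolation=cv2.INTER_CUBIC))
E
```

```text
27.175 [ 540.4 -290.8  243.7] [179.5  -0.3  16.1] n -428.1 x 439.3 F [-0.  -0.8  0.3] w 27.7 q [-29.  21.  82.  -0.  77.  45.]
blue 774 z 123.4 n [-333.4 -325.4] x [414. 516.]
yellow 694 z 123.3 n [-383.1 -375.7] x [405. 511.]
red 719 z 123.3 n [-432.4 -426.7] x [388. 517.]
green 583 z 123.2 n [-481.2 -474.8] x [410. 520.]
scene red before [[552.0, 235.0, 95.0], [657.0, -22.0, 100.0]]
scene red after [[657.0, -23.0, 100.0], [543.0, -294.0, 102.0]]
scene green before [[1023.0, 497.0, 85.0], [552.0, -342.0, 94.0], [426.0, -493.0, 48.0]]
scene green after [[1023.0, 499.0, 85.0], [551.0, -342.0, 93.0], [426.0, -493.0, 49.0]]
scene blue before [[543.0, 328.0, 111.0], [786.0, -141.0, 33.0]]
scene blue after [[521.0, -192.0, 108.0], [786.0, -141.0, 33.0]]
scene pink before []
scene pink after []
side red before [[551.0, 235.0, 100.0], [657.0, -25.0, 97.0]]
side red after [[532.0, -300.0, 108.0]]
side green before [[1015.0, 500.0, 84.0], [597.0, -333.0, 108.0], [422.0, -498.0, 52.0]]
side green after [[559.0, -343.0, 101.0], [422.0, -499.0, 49.0]]
side blue before [[516.0, 328.0, 113.0], [777.0, -158.0, 31.0]]
side blue after [[777.0, -158.0, 31.0], [508.0, -200.0, 113.0]]
side pink before []
side pink after []
```

View pics/s1z.png

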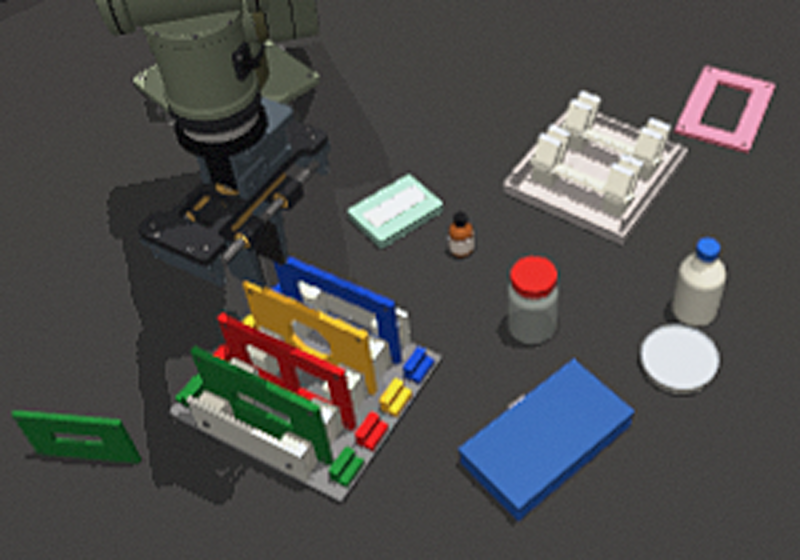

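All four plates stand in the slots with their own colour of tab, with their tops level at z 123. The stand is empty and the bystanders are where they were. I hand in.

```bash
python3 -c "
from workcell import job
print(job.job_done())"
```

```text
the job is handed in; nothing more can be done
None
```

All three inserts are put away and the job is handed in, at about 27 s of the 72 s allowed. I moved yellow from the blue slot to the yellow slot first. Then I drew blue and red out of the stand along their lean and lowered each into its own slot. I released each plate only after feeling floor contact of about 6 N.

**Final checks:**
- **Seating:** from the wrist camera, all four plate tops, including green's, are level at z 123.2–123.4 mm. The calculated height is 122 mm, so they agree within calibration.
- **Position:** every plate is within about 1 mm of its tab's centre line.
- **Bystanders:** in the last scene picture the stand is empty. By measurement, green, the small green look-alike, the jar and the blue box show no shift beyond 1–2 mm of noise in the scene view. I judged the other loose items and the pink frame only by eye; my pink mask found nothing to measure.

**Disagreements:**
- The plates in the stand leaned about 35°, not the stated 30°. That fits the slot play, and I gripped them at the measured lean.
- The side camera's view of the jar's red cap did not show up at the end. The scene camera had it in the same place, and I took the missing view to be something blocking it.

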